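# Sort two gate-drive gears against the master gear

### The job

Two gears of the same diameter lie on the checking plate, but only one has the tooth pitch of the steel master gear on the test post. Slide that one up to the master until their teeth are fully in mesh and leave it there, and slide the odd one off the left end of the plate into the reject tray so that it lies flat on the tray's floor. Push them along the plate without lifting them, and leave the other things on the bench where they are.

Things in the scene. Friction and masses are not known exactly. Their poses are not given: they have to be found in the camera images.
- fixture: Mesh-checking plate: a dark ground steel plate, 300 (x) by 370 (y) mm, fixed to the bench, its smooth flat top 30 mm above the bench. An aluminium reject tray is bolted to its left (+y) end. Origin on the bench under the middle of the plate; x ahead (away from the robot), y to the left along the plate's long side towards the tray, z up. The master gear stands at the other (-y) end of the plate, 125 mm from the middle. The plate, post and tray do not move.
- tray_floor (a point): Middle of the reject tray's floor, 255 mm in +y from the plate's middle. The tray is open towards the plate, with no lip; its floor lies 8 mm below the plate's top (22 mm above the bench), measures 294 (x) by 140 (y) mm inside and begins at the plate's end, 70 mm before this point. Walls 3 mm thick on the other three sides stand 48 mm above the bench. Axes as the fixture's.
- master_center (a point): Centre of the steel master gear, half-way up: 18 teeth, module 4 (tooth pitch 12.6 mm), pitch diameter 72 mm, outside diameter 80 mm, 20 mm thick, underside 1 mm above the plate. It turns freely on its fixed upright test post; a knurled nut on top ends 35 mm above the plate. The tooth phase varies.
- gear22_center (a point): Centre, half-way up, of the loose white nylon gear that matches the master: 22 teeth, module 4 (tooth pitch 12.6 mm), pitch diameter 88 mm, outside diameter 96 mm, 20 mm thick, flat on both sides, 17 mm bore, about 0.14 kg. It lies flat on the plate and slides easily on it (friction about 0.2). In full mesh with the master the two centres are about 80 mm apart; with teeth only tip to tip they are 88 mm apart. z is the gear's axis.
- gear14_center (a point): Centre, half-way up, of the odd loose white nylon gear, which does not match the master: 14 coarse teeth, module 6 (tooth pitch 18.8 mm), outside diameter 96 mm, 20 mm thick, otherwise like the 22-tooth gear. The two gears start side by side in the middle of the plate and may have changed places.
- mug_center (a point): Bystander: white mug, 80 mm across, 95 mm tall; centre half-way up.
- tape_center (a point): Bystander: tape measure standing on edge, 72 by 36 by 70 mm; its centre.
- screwdriver_grip (a point): Bystander: blue-handled screwdriver, 220 mm long, lying; a point on its handle's axis.
- screwbox_center (a point): Bystander: open cardboard box of screws, 85 by 120 by 38 mm with its flap raised; its centre.
There are look-alikes about, which are no part of the job. What is shaped like the part that bears gear14_center but green is not meant. Leave any turquoise look-alike of the part that bears gear22_center alone.

How it is judged:
By the outcome, as a careful person would: the job done as asked, in the order asked, and still so for the second after the job is handed in, with the robot touching nothing.
It also fails if it takes over 48 s, if anything falls off the work surface, if the arm or the gripper's body presses on something with over 40 N, if the wrist force passes 120 N, or if a joint passes its speed limit or range.

### The arm

A 7-joint arm with a two-finger parallel gripper is mounted at the origin on the work surface. World frame = base frame: x ahead of the robot, y to its left, z up, the work surface at z = 0. Lengths are in m, angles in rad, forces in N, time in s.
With the tool pointing down it reaches from about 0.425 to 0.875 m from the base axis. Payload 8.4 kg.
Tool frame: the origin (TCP) lies midway between the tips of the shut fingers; the grasp point (between the pads) lies 19 mm behind it; z points along the fingers, x is the direction in which the jaws open and shut, and the axes are right-handed (so a half turn about z gives the same grasp; the last joint's range is limited). The gripper opens to 87 mm and grips with 3 to 60 N. Pads are 19 mm wide; open, the fingers measure 117 mm over their backs; the gripper's body (75 mm by 190 mm) begins 51 mm behind the grasp point.
Start: joints at [-1.274, 0.333, 0.04, 1.465, -0.013, 1.343, -0.059], TCP at [0.251, 0.6, 0.223] pointing down, gripper open.
Joint ranges: [-2.58, 2.58], [-0.38, 2.09], [-1.3, 1.39], [0.25, 2.4], [-1.5, 4.64], [0.08, 2.09], [-2.65, 2.65]. Speed limits (rad/s): [2.22, 2.22, 2.79, 2.79, 3.14, 3.14, 3.14].

### API

Orientations are given as a unit quaternion [x, y, z, w].
In Python, from plant import manip gives the robot as it stands.
- The arm moves only by the tool jog_arm, never from a script. Its argument "increments" is a list of rows, each an object of numbers: "claw": the closure, from -1 (fully open) to 1 (shut); "dx", "dy", "dz": the shift along the tool's x, y, z in cm; "rx", "ry", "rz": the turn, a rotation vector about the tool's x, y, z in rad. In form: [{"claw": .., "dx": .., "dy": .., "dz": .., "rx": .., "ry": .., "rz": ..}, ...]. A call has 1 to 20 rows; each row is the pose to reach, as a shift and turn from the pose measured when the call began, along the tool's axes at that moment; what a row does not reach only later rows make up. A row lasts 1/12 s, in which the tool goes at most 41.7 mm and 7.16 degrees, less where a joint would pass 70% of its speed; a pose out of reach is approached as far as the arm can. A call with a gripper value outside its range is refused whole. The fingers move at their own pace and stop on an object; the grip force is fixed at half the most. Time passes only in rows, so rows that repeat a pose let the fingers close. It gives the time, the measured TCP pose, the force and the opening at its end, in the units of the state.
- manip.sense(): the state, without advancing time (a new reading comes with each control period).
- manip.get_image(name): name is "side" or "top"; returns a dict with "color" (480x640x3 uint8, red, green, blue), "camera_matrix" (3x3 intrinsics, pixels), "dist" ([k1, k2, p1, p2, k3] as OpenCV has them; the pictures are not rectified), "extrinsics" (4x4, takes a point from camera to world coordinates). Camera axes: x right, y down, z forward; pixel columns grow to the right and rows downward; lengths in m; the calibration is good to about 2 mm. A picture is of the moment at which its call begins. There is no depth.
- manip.close_job(): hands the job in, once; it reports no verdict.
The state is a dict: "time": time; "joint_pos": joint angles; "qd": joint speeds; "tau": joint torques, N m; "tool_pos": TCP position; "eef_rot": TCP orientation; "contact_force": force on the tool from outside, world axes, zero at the start; "torque": the same for the moment, N m; "width": finger opening in m.
Only numpy, scipy, OpenCV 4.12 (cv2) and the standard library are available. Lean on these libraries where they do the work, as an engineer would, in place of code of your own. Each camera call takes 0.05 s, during which the arm holds its last target.

## Working session

There is one attempt and no reset: what is moved stays moved. The work goes in short steps, Python scripts to look and compute and a tool call to move; the robot and the scene stay as the last step left them, time stands still between calls to the robot, and variables do not carry over. Pictures are saved under pics/ and viewed, and the job is handed in when it is done.

Besides the shell and the picture viewer there is one more tool, called after ">>>" as a command line: name --argument value ..., lists and objects as JSON in quotes. jog_arm: Moves the arm, as the interface text tells. Its arguments: {"type":"object","properties":{"increments":{"type":"array","items":{"type":"object","properties":{"claw":{"type":"number"},"dx":{"type":"number"},"dy":{"type":"number"},"dz":{"type":"number"},"rx":{"type":"number"},"ry":{"type":"number"},"rz":{"type":"number"}}}}},"required":["increments"]}

```bash
mkdir -p pics; ls
python3 - <<'E'
from plant import manip
import cv2,numpy as np
s=manip.sense();print({k:np.round(v,3).tolist() for k,v in s.items()})
for n in("top","side"):
    d=manip.get_image(n);cv2.imwrite(f"pics/{n}0.png",d["color"][:,:,::-1])
    np.savez(f"{n}0.npz",**d)
    print(n,d["camera_matrix"],d["dist"],np.round(d["extrinsics"],3))
E
```

```text
pics
{'time': 0.0, 'joint_pos': [-1.274, 0.334, 0.04, 1.466, -0.013, 1.343, -0.058], 'qd': [-0.001, 0.002, 0.0, 0.0, -0.001, -0.0, -0.001], 'tau': [-0.0, -65.636, 1.335, -40.38, -0.06, 0.045, 0.0], 'tool_pos': [0.25, 0.599, 0.222], 'eef_rot': [0.832, 0.554, -0.001, 0.001], 'contact_force': [-0.218, -0.198, -0.147], 'torque': [-0.051, -0.028, 0.013], 'width': 0.087}
top [[434.36859678   0.         317.21537824]
 [  0.         434.36859678 246.61489624]
 [  0.           0.           1.        ]] [-0.03213098  0.          0.          0.          0.        ] [[ 0.023 -0.995  0.094  0.431]
 [-1.    -0.024 -0.004  0.02 ]
 [ 0.006 -0.094 -0.996  1.254]
 [ 0.     0.     0.     1.   ]]
side [[536.53886271   0.         315.0413293 ]
 [  0.         536.53886271 236.88780319]
 [  0.           0.           1.        ]] [-0.14278267  0.          0.          0.          0.        ] [[ 0.994 -0.087  0.064  0.491]
 [-0.108 -0.756  0.646 -0.857]
 [-0.008 -0.649 -0.76   1.091]
 [ 0.     0.     0.     1.   ]]
```

```bash
ls pics
```

```text
side0.png
top0.png
```

View pics/top0.png

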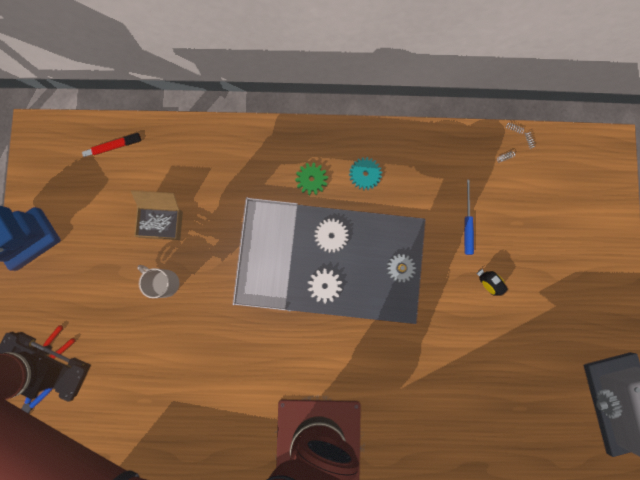

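View pics/side0.png

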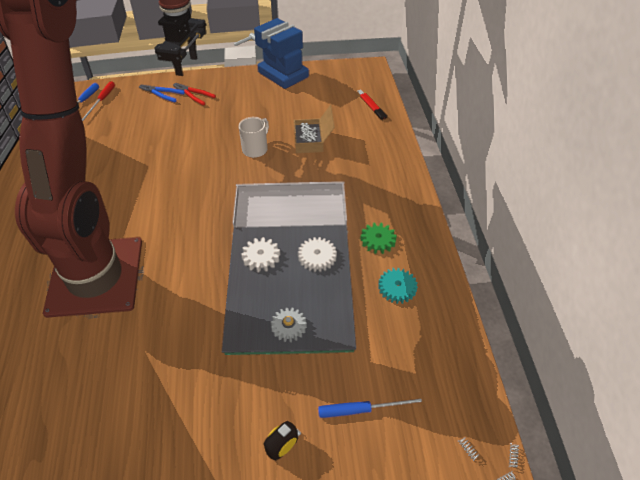

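The top view shows the 22-tooth gear at about (331,236), the coarse 14-tooth one at (324,286) and the master at (401,268). The tray is to the left, and the green and turquoise look-alikes lie beyond the plate.

```bash
cat > h.py <<'E'
import numpy as np,cv2
def ray(d,px,z):
    p=cv2.undistortPoints(np.array(px,float).reshape(-1,1,2),d["camera_matrix"],d["dist"]).reshape(-1,2)
    r=np.c_[p,np.ones(len(p))]@d["extrinsics"][:3,:3].T
    o=d["extrinsics"][:3,3]
    return o+r*((z-o[2])/r[:,2])[:,None]
def proj(d,P):
    E=np.linalg.inv(d["extrinsics"])
    return cv2.projectPoints(np.array(P,float).reshape(-1,1,3),cv2.Rodrigues(E[:3,:3])[0],E[:3,3],d["camera_matrix"],d["dist"])[0].reshape(-1,2)
def crop(d,cx,cy,w,h,f,name):
    c=d["color"][cy-h:cy+h,cx-w:cx+w,::-1]
    cv2.imwrite(name,cv2.resize(c,None,fx=f,fy=f,interpolation=cv2.INTER_CUBIC))
def whites(d,region=None,show=True):
    hsv=cv2.cvtColor(d["color"],cv2.COLOR_RGB2HSV)
    m=((hsv[...,2]>185)&(hsv[...,1]<50)).astype(np.uint8)*255
    out=[]
    for c in cv2.findContours(m,cv2.RETR_EXTERNAL,cv2.CHAIN_APPROX_NONE)[0]:
        a=cv2.contourArea(c)
        if 250<a<5000:
            (x,y),r=cv2.minEnclosingCircle(c)
            hull=cv2.convexHull(c);M=cv2.moments(hull)
            out.append((a,M["m10"]/M["m00"],M["m01"]/M["m00"],r,a/cv2.contourArea(hull)))
    return out,m
E
python3 - <<'E'
from h import *
for n in("top","side"):
    d=dict(np.load(f"{n}0.npz"))
    for o in whites(d)[0]: print(n,np.round(o,2),ray(d,o[1:3],0.05)[0].round(4))
d=dict(np.load("top0.npz"))
crop(d,330,260,110,75,3.6,"pics/topc.png")
d=dict(np.load("side0.npz"))
crop(d,290,270,80,95,3,"pics/sidec.png")
E
```

```text
top [534.   324.47 285.42  16.41   0.67] [ 0.4373 -0.0077  0.05  ]
top [603.   330.9  235.2   15.95   0.81] [ 0.5774 -0.0226  0.05  ]
side [593.   260.07 252.17  18.17   0.72] [ 0.4363 -0.0069  0.05  ]
side [683.5  316.88 251.99  18.34   0.83] [ 0.5773 -0.0225  0.05  ]
side [2.5970e+03 2.9510e+02 2.1027e+02 4.9400e+01 9.6000e-01] [0.5353 0.1261 0.05  ]
side [522.   453.47 114.62  46.17   0.75] [1.0778 0.4919 0.05  ]
side [388.   229.25  50.33  28.94   0.61] [0.3573 0.9799 0.05  ]
side [1.1205e+03 4.7364e+02 3.6090e+01 3.3270e+01 7.3000e-01] [1.3097 0.9882 0.05  ]
side [1.5115e+03 4.4495e+02 4.6970e+01 6.2070e+01 9.0000e-01] [1.1698 0.9127 0.05  ]
side [8.6950e+02 3.8401e+02 2.2550e+01 3.4060e+01 4.4000e-01] [0.9763 1.1236 0.05  ]
```

View pics/topc.png

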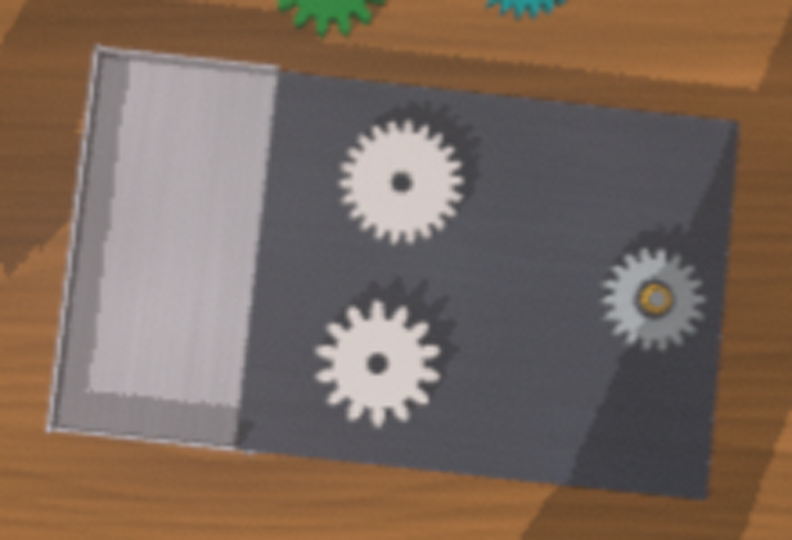

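View pics/sidec.png

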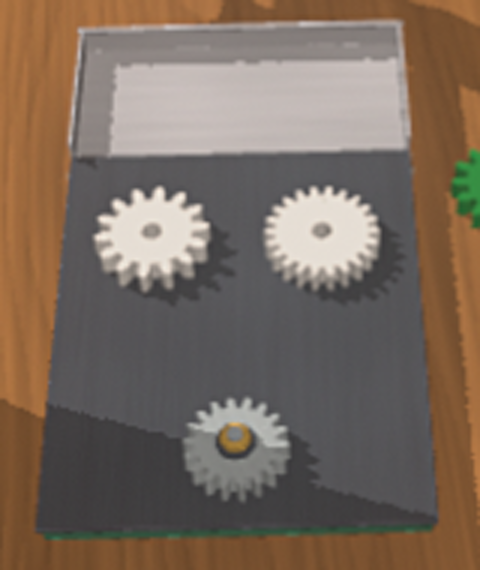

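Run:
```python
from h import *
d=dict(np.load("top0.npz"));e=dict(np.load("side0.npz"))
f=lambda x,y:(x/3.6+220-.36,y/3.6+185-.36)
g=lambda x,y:(x/3+210-.33,y/3+175-.33)
print("g22",ray(d,f(402,182),.05),ray(e,g(321,230),.05))
print("g14",ray(d,f(377,363),.05),ray(e,g(152,230),.05))
M=(ray(d,f(657,299),.065)[0]+ray(e,g(236,435),.065)[0])/2
print("M",ray(d,f(657,299),.065),ray(e,g(236,435),.065))
C=[ray(d,f(*p),.03)[0][:2] for p in((277,70),(738,121),(708,497),(238,450))]
print("plate corners",np.round(C,4)); 
print("plate yaxis",(C[0]-C[1])/np.linalg.norm(C[0]-C[1]),(C[3]-C[2])/np.linalg.norm(C[3]-C[2]),np.linalg.norm(C[0]-C[1]),np.linalg.norm(C[1]-C[2]))
C2=[ray(e,g(*p),.03)[0][:2] for p in((409,150),(436,521),(37,531),(74,156))]
print(np.round(C2,4))
```

```text
g22 [[ 0.57739595 -0.02376682  0.05      ]] [[ 0.57706105 -0.02034142  0.05      ]]
g14 [[ 0.43715356 -0.00745321  0.05      ]] [[ 0.43709683 -0.00431246  0.05      ]]
M [[ 0.49054889 -0.21943603  0.065     ]] [[ 0.49153225 -0.22007581  0.065     ]]
plate corners [[ 0.6669  0.0765]
 [ 0.6351 -0.2903]
 [ 0.3394 -0.2672]
 [ 0.3675  0.0984]]
plate yaxis [0.08632038 0.99626743] [0.07641869 0.99707582] 0.36822477153189465 0.29660704068730936
[[ 0.666   0.0772]
 [ 0.6329 -0.2895]
 [ 0.3382 -0.2657]
 [ 0.3706  0.1043]]
```

```bash
cat >> h.py <<'E'
from scipy.spatial.transform import Rotation as R
def go(s,P,a):
    r=R.from_quat(s["eef_rot"]); D=r.inv().apply(np.array(P)-s["tool_pos"])*100
    a=np.radians(a); T=R.from_matrix(np.array([[np.cos(a),np.sin(a),0],[np.sin(a),-np.cos(a),0],[0,0,-1]]))
    print("d cm",D.round(2),"rotvec",(r.inv()*T).as_rotvec().round(3))
E
python3 - <<'E'
from h import *
from plant import manip
go(manip.sense(),[0.607,0.0466,0.12],-23.5)
E
```

```text
d cm [-37.24  54.21  10.23] rotvec [1.000e-03 1.000e-03 1.585e+00]
```

>>> jog_arm --increments '[{"claw": -0.38,"dx": -18.6,"dy": 27.1,"dz": 0,"rz": 0.8},{"claw": -0.38,"dx": -18.6,"dy": 27.1,"dz": 0,"rz": 0.8},{"claw": -0.38,"dx": -18.6,"dy": 27.1,"dz": 0,"rz": 0.8},{"claw": -0.38,"dx": -18.6,"dy": 27.1,"dz": 0,"rz": 0.8},{"claw": -0.38,"dx": -18.6,"dy": 27.1,"dz": 0,"rz": 0.8},{"claw": -0.38,"dx": -18.6,"dy": 27.1,"dz": 0,"rz": 0.8},{"claw": -0.38,"dx": -18.6,"dy": 27.1,"dz": 0,"rz": 0.8},{"claw": -0.38,"dx": -37.24,"dy": 54.21,"dz": 5,"rz": 1.585},{"claw": -0.38,"dx": -37.24,"dy": 54.21,"dz": 5,"rz": 1.585},{"claw": -0.38,"dx": -37.24,"dy": 54.21,"dz": 5,"rz": 1.585},{"claw": -0.38,"dx": -37.24,"dy": 54.21,"dz": 5,"rz": 1.585},{"claw": -0.38,"dx": -37.24,"dy": 54.21,"dz": 5,"rz": 1.585},{"claw": -0.38,"dx": -37.24,"dy": 54.21,"dz": 5,"rz": 1.585},{"claw": -0.38,"dx": -37.24,"dy": 54.21,"dz": 5,"rz": 1.585},{"claw": -0.38,"dx": -37.24,"dy": 54.21,"dz": 10.2,"rz": 1.585},{"claw": -0.38,"dx": -37.24,"dy": 54.21,"dz": 10.2,"rz": 1.585},{"claw": -0.38,"dx": -37.24,"dy": 54.21,"dz": 10.2,"rz": 1.585},{"claw": -0.38,"dx": -37.24,"dy": 54.21,"dz": 10.2,"rz": 1.585}]'

```text
invalid input at $.increments[0]: expected keys claw, dx, dy, dz, rx, ry, rz
```

```bash
cat > look.py <<'E'
import sys
from h import *
from plant import manip
s=manip.sense();print({k:np.round(s[k],4).tolist() for k in("time","tool_pos","eef_rot","contact_force","width")})
r=R.from_quat(s["eef_rot"]).as_matrix();print("a",np.degrees(np.arctan2(r[1,0],r[0,0])).round(2))
if len(sys.argv)>1:
    for n,c in(("top",(330,260,110,75,3.6)),("side",(290,270,90,95,3))):
        d=manip.get_image(n);np.savez(f"{n}_l.npz",**d);crop(d,*c,f"pics/{n}{sys.argv[1]}.png")
E
python3 look.py 1
python3 - <<'E'
from h import *
from plant import manip
go(manip.sense(),[0.607,0.0466,0.036],-23.5)
E
```

```text
{'time': 0.1, 'tool_pos': [0.2504, 0.5994, 0.2217], 'eef_rot': [0.8323, 0.5543, -0.0006, 0.0004], 'contact_force': [-0.3792, -0.5841, 0.034], 'width': 0.0869}
a 67.32
d cm [-37.25  54.21  18.64] rotvec [1.000e-03 1.000e-03 1.585e+00]
```

View pics/top1.png

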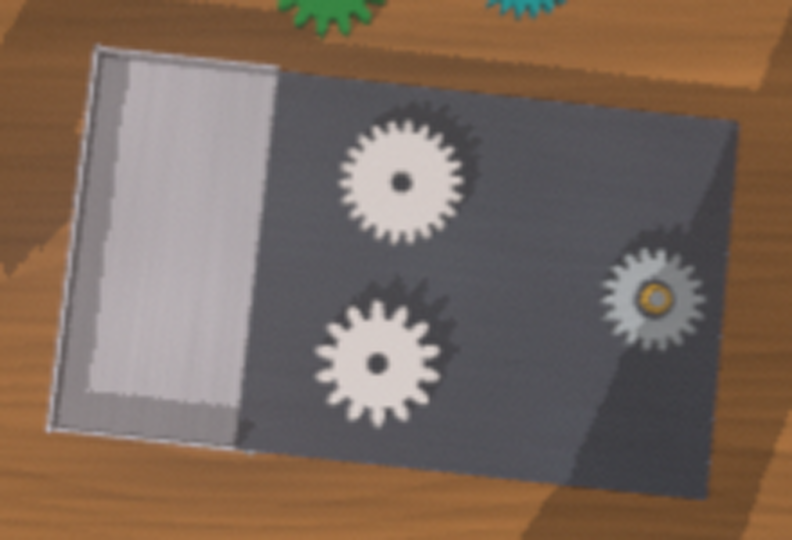

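View pics/side1.png

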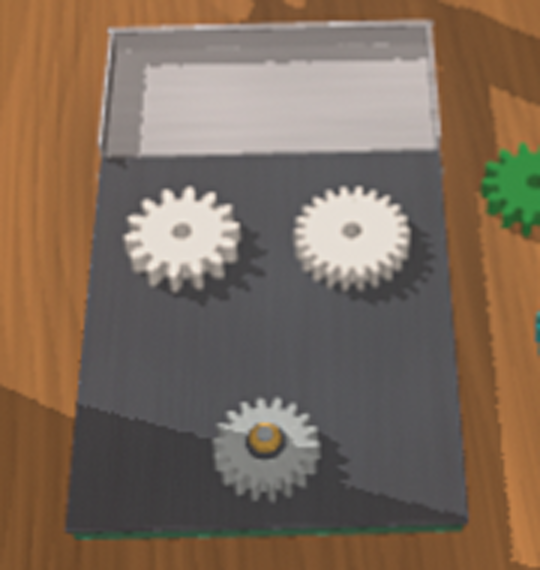

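The move was refused because every row needs all seven keys. The scene is unchanged, with the gears and master at the same pixels, so I'll resend it.

>>> jog_arm --increments '[{"claw": -0.38,"dx": -18.6,"dy": 27.1,"dz": 0,"rx": 0,"ry": 0,"rz": 0.8},{"claw": -0.38,"dx": -18.6,"dy": 27.1,"dz": 0,"rx": 0,"ry": 0,"rz": 0.8},{"claw": -0.38,"dx": -18.6,"dy": 27.1,"dz": 0,"rx": 0,"ry": 0,"rz": 0.8},{"claw": -0.38,"dx": -18.6,"dy": 27.1,"dz": 0,"rx": 0,"ry": 0,"rz": 0.8},{"claw": -0.38,"dx": -18.6,"dy": 27.1,"dz": 0,"rx": 0,"ry": 0,"rz": 0.8},{"claw": -0.38,"dx": -18.6,"dy": 27.1,"dz": 0,"rx": 0,"ry": 0,"rz": 0.8},{"claw": -0.38,"dx": -18.6,"dy": 27.1,"dz": 0,"rx": 0,"ry": 0,"rz": 0.8},{"claw": -0.38,"dx": -37.25,"dy": 54.2,"dz": 5,"rx": 0,"ry": 0,"rz": 1.585},{"claw": -0.38,"dx": -37.25,"dy": 54.2,"dz": 5,"rx": 0,"ry": 0,"rz": 1.585},{"claw": -0.38,"dx": -37.25,"dy": 54.2,"dz": 5,"rx": 0,"ry": 0,"rz": 1.585},{"claw": -0.38,"dx": -37.25,"dy": 54.2,"dz": 5,"rx": 0,"ry": 0,"rz": 1.585},{"claw": -0.38,"dx": -37.25,"dy": 54.2,"dz": 5,"rx": 0,"ry": 0,"rz": 1.585},{"claw": -0.38,"dx": -37.25,"dy": 54.2,"dz": 5,"rx": 0,"ry": 0,"rz": 1.585},{"claw": -0.38,"dx": -37.25,"dy": 54.2,"dz": 5,"rx": 0,"ry": 0,"rz": 1.585},{"claw": -0.38,"dx": -37.25,"dy": 54.2,"dz": 10.2,"rx": 0,"ry": 0,"rz": 1.585},{"claw": -0.38,"dx": -37.25,"dy": 54.2,"dz": 10.2,"rx": 0,"ry": 0,"rz": 1.585},{"claw": -0.38,"dx": -37.25,"dy": 54.2,"dz": 10.2,"rx": 0,"ry": 0,"rz": 1.585},{"claw": -0.38,"dx": -37.25,"dy": 54.2,"dz": 10.2,"rx": 0,"ry": 0,"rz": 1.585}]'

```text
time: 1.7
tool_pos: [0.6063, 0.0421, 0.1173]
eef_rot: [0.979, -0.206, -0.002, 0.003]
contact_force: [0.1, 0.4, -0.1]
width: 0.06
```

```bash
python3 look.py 2
python3 - <<'E'
from h import *
from plant import manip
go(manip.sense(),[0.607,0.0466,0.036],-23.5)
E
```

```text
{'time': 1.7, 'tool_pos': [0.6063, 0.0421, 0.1173], 'eef_rot': [0.9785, -0.2062, -0.0017, 0.0025], 'contact_force': [0.0598, 0.4123, -0.1041], 'width': 0.06}
a -23.8
d cm [ 0.04 -0.03  8.4 ] rotvec [ 0.002  0.001 -0.001]
```

View pics/top2.png

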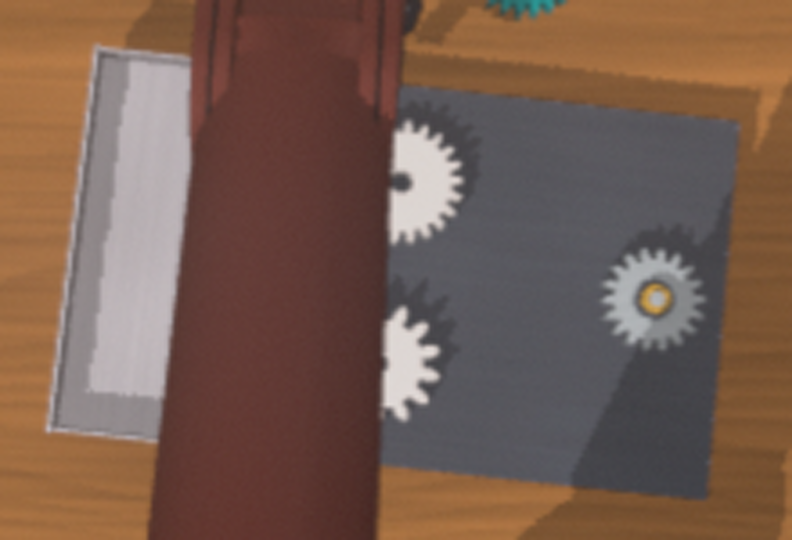

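View pics/side2.png

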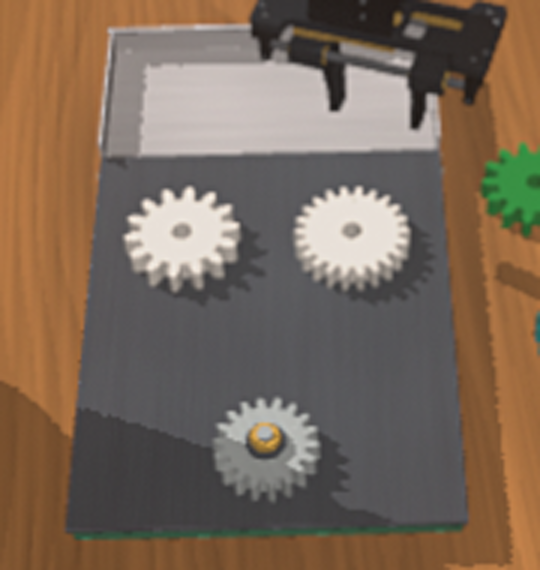

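>>> jog_arm --increments '[{"claw": -0.38,"dx": 0,"dy": 0,"dz": 4,"rx": 0,"ry": 0,"rz": 0},{"claw": -0.38,"dx": 0,"dy": 0,"dz": 7,"rx": 0,"ry": 0,"rz": 0},{"claw": -0.38,"dx": 0,"dy": 0,"dz": 8.4,"rx": 0,"ry": 0,"rz": 0},{"claw": -0.38,"dx": 0,"dy": 0,"dz": 8.4,"rx": 0,"ry": 0,"rz": 0},{"claw": -0.38,"dx": 0,"dy": 0,"dz": 8.4,"rx": 0,"ry": 0,"rz": 0},{"claw": -0.38,"dx": 0,"dy": 1,"dz": 8.4,"rx": 0,"ry": 0,"rz": 0},{"claw": -0.38,"dx": 0,"dy": 2,"dz": 8.4,"rx": 0,"ry": 0,"rz": 0},{"claw": -0.38,"dx": 0,"dy": 2.6,"dz": 8.4,"rx": 0,"ry": 0,"rz": 0},{"claw": -0.38,"dx": 0,"dy": 3.2,"dz": 8.4,"rx": 0,"ry": 0,"rz": 0},{"claw": -0.38,"dx": 0,"dy": 3.8,"dz": 8.4,"rx": 0,"ry": 0,"rz": 0},{"claw": -0.38,"dx": 0,"dy": 4.4,"dz": 8.4,"rx": 0,"ry": 0,"rz": 0},{"claw": -0.38,"dx": 0,"dy": 5,"dz": 8.4,"rx": 0,"ry": 0,"rz": 0},{"claw": -0.38,"dx": 0,"dy": 5.6,"dz": 8.4,"rx": 0,"ry": 0,"rz": 0},{"claw": -0.38,"dx": 0,"dy": 6.2,"dz": 8.4,"rx": 0,"ry": 0,"rz": 0},{"claw": -0.38,"dx": 0,"dy": 6.8,"dz": 8.4,"rx": 0,"ry": 0,"rz": 0},{"claw": -0.38,"dx": 0,"dy": 7.4,"dz": 8.4,"rx": 0,"ry": 0,"rz": 0},{"claw": -0.38,"dx": 0,"dy": 8,"dz": 8.4,"rx": 0,"ry": 0,"rz": 0},{"claw": -0.38,"dx": 0,"dy": 8.5,"dz": 8.4,"rx": 0,"ry": 0,"rz": 0},{"claw": -0.38,"dx": 0,"dy": 9,"dz": 8.4,"rx": 0,"ry": 0,"rz": 0},{"claw": -0.38,"dx": 0,"dy": 9,"dz": 8.4,"rx": 0,"ry": 0,"rz": 0}]'

```text
time: 3.47
tool_pos: [0.5701, -0.0375, 0.0362]
eef_rot: [0.979, -0.205, -0.001, 0.001]
contact_force: [-0.5, -0.2, -0.5]
width: 0.0603
```

```bash
python3 look.py 3
```

```text
{'time': 3.4667, 'tool_pos': [0.5701, -0.0375, 0.0362], 'eef_rot': [0.9788, -0.2047, -0.0007, 0.001], 'contact_force': [-0.5034, -0.215, -0.4806], 'width': 0.0603}
a -23.63
```

View pics/top3.png

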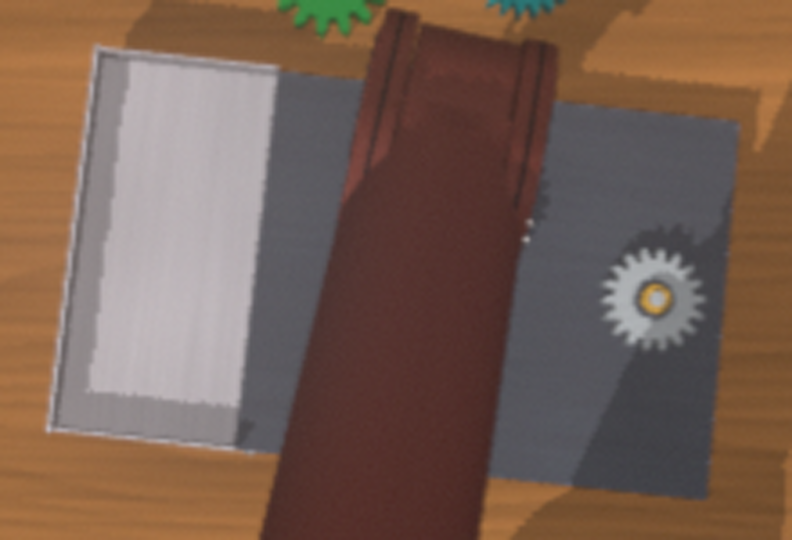

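View pics/side3.png

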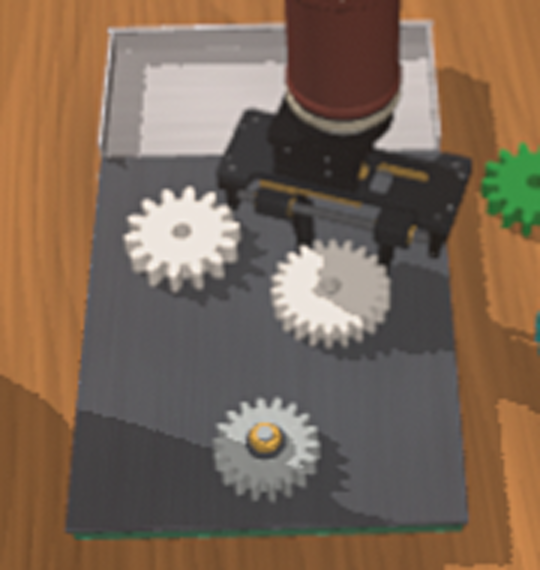

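The gear is nested between the fingers, with its bore at about (330,286) in the side crop, and gear14 hasn't been touched.

Run:
```python
from h import *
from plant import manip
e=dict(np.load("side_l.npz"))
g=lambda x,y:(x/3+200-.33,y/3+175-.33)
P=ray(e,g(330,286),.05)[0];M=np.array([.491,-.2197]);s=manip.sense()
print(P, "offset tcp->gear",P-s["tool_pos"],"dist",np.linalg.norm(P[:2]-M))
r=R.from_quat(s["eef_rot"]);print("to gear, tool",r.inv().apply(P-s["tool_pos"])*100,"to master",r.inv().apply([*M,.036]-s["tool_pos"])*100)
```

```text
[ 0.55380934 -0.07626548  0.05      ] offset tcp->gear [-0.01673303 -0.04004973  0.01378602] dist 0.15658375995464374
to gear, tool [ 0.06670657  4.34231378 -1.37118746] to master [ 0.04703912 19.99824238  0.05578545]
```

>>> jog_arm --increments '[{"claw": -0.38,"dx": 0,"dy": 0.5,"dz": 0,"rx": 0,"ry": 0,"rz": 0},{"claw": -0.38,"dx": 0,"dy": 1.0,"dz": 0,"rx": 0,"ry": 0,"rz": 0},{"claw": -0.38,"dx": 0,"dy": 1.6,"dz": 0,"rx": 0,"ry": 0,"rz": 0},{"claw": -0.38,"dx": 0,"dy": 2.2,"dz": 0,"rx": 0,"ry": 0,"rz": 0},{"claw": -0.38,"dx": 0,"dy": 2.8,"dz": 0,"rx": 0,"ry": 0,"rz": 0},{"claw": -0.38,"dx": 0,"dy": 3.4,"dz": 0,"rx": 0,"ry": 0,"rz": 0},{"claw": -0.38,"dx": 0,"dy": 4.0,"dz": 0,"rx": 0,"ry": 0,"rz": 0},{"claw": -0.38,"dx": 0,"dy": 4.6,"dz": 0,"rx": 0,"ry": 0,"rz": 0},{"claw": -0.38,"dx": 0,"dy": 5.1,"dz": 0,"rx": 0,"ry": 0,"rz": 0},{"claw": -0.38,"dx": 0,"dy": 5.5,"dz": 0,"rx": 0,"ry": 0,"rz": 0},{"claw": -0.38,"dx": 0,"dy": 5.8,"dz": 0,"rx": 0,"ry": 0,"rz": 0},{"claw": -0.38,"dx": 0,"dy": 6.1,"dz": 0,"rx": 0,"ry": 0,"rz": 0},{"claw": -0.38,"dx": 0,"dy": 6.3,"dz": 0,"rx": 0,"ry": 0,"rz": 0},{"claw": -0.38,"dx": 0,"dy": 6.5,"dz": 0,"rx": 0,"ry": 0,"rz": 0},{"claw": -0.38,"dx": 0,"dy": 6.5,"dz": 0,"rx": 0,"ry": 0,"rz": 0}]'

```text
time: 4.82
tool_pos: [0.5444, -0.0961, 0.0363]
eef_rot: [0.979, -0.204, -0.001, 0.001]
contact_force: [-0.7, 0.7, 0.6]
width: 0.0597
```

```bash
python3 look.py 4
```

```text
{'time': 4.8167, 'tool_pos': [0.5444, -0.0961, 0.0363], 'eef_rot': [0.9789, -0.2043, -0.0006, 0.0008], 'contact_force': [-0.7095, 0.7281, 0.5776], 'width': 0.0597}
a -23.58
```

View pics/side4.png

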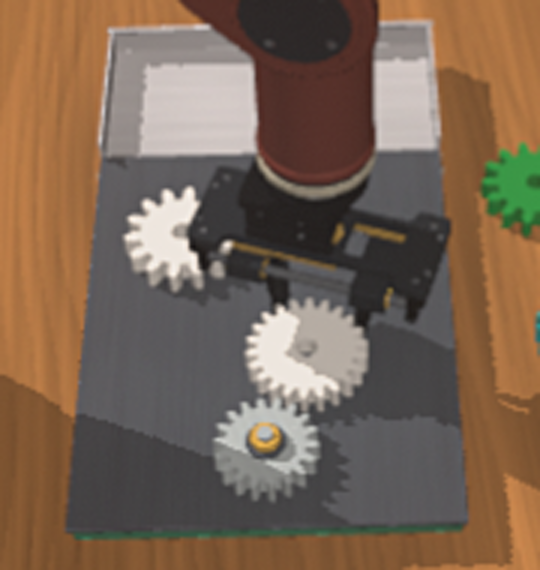

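The gear is just short of the master's teeth, with the centres about 92 mm apart, so I'll push slowly from here.

>>> jog_arm --increments '[{"claw": -0.38,"dx": 0,"dy": 0.15,"dz": 0,"rx": 0,"ry": 0,"rz": 0},{"claw": -0.38,"dx": 0,"dy": 0.3,"dz": 0,"rx": 0,"ry": 0,"rz": 0},{"claw": -0.38,"dx": 0,"dy": 0.4,"dz": 0,"rx": 0,"ry": 0,"rz": 0},{"claw": -0.38,"dx": 0,"dy": 0.5,"dz": 0,"rx": 0,"ry": 0,"rz": 0},{"claw": -0.38,"dx": 0,"dy": 0.6,"dz": 0,"rx": 0,"ry": 0,"rz": 0},{"claw": -0.38,"dx": 0,"dy": 0.7,"dz": 0,"rx": 0,"ry": 0,"rz": 0},{"claw": -0.38,"dx": 0,"dy": 0.8,"dz": 0,"rx": 0,"ry": 0,"rz": 0},{"claw": -0.38,"dx": 0,"dy": 0.9,"dz": 0,"rx": 0,"ry": 0,"rz": 0},{"claw": -0.38,"dx": 0,"dy": 0.9,"dz": 0,"rx": 0,"ry": 0,"rz": 0}]'

```text
time: 5.67
tool_pos: [0.5409, -0.1042, 0.0363]
eef_rot: [0.979, -0.204, -0.001, 0.001]
contact_force: [-0.2, -0.5, 0.3]
width: 0.0597
```

```bash
python3 look.py 5
```

```text
{'time': 5.6667, 'tool_pos': [0.5409, -0.1042, 0.0363], 'eef_rot': [0.9789, -0.2043, -0.0006, 0.0008], 'contact_force': [-0.187, -0.4876, 0.2606], 'width': 0.0597}
a -23.58
```

View pics/side5.png

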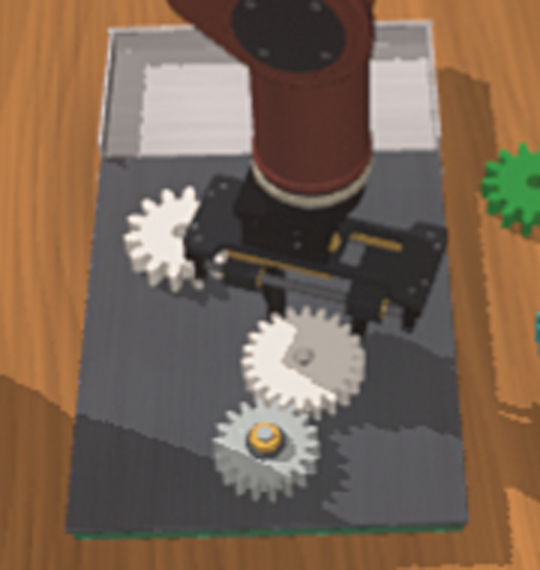

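>>> jog_arm --increments '[{"claw": -0.38,"dx": 0,"dy": 0.1,"dz": 0,"rx": 0,"ry": 0,"rz": 0},{"claw": -0.38,"dx": 0,"dy": 0.17,"dz": 0,"rx": 0,"ry": 0,"rz": 0},{"claw": -0.38,"dx": 0,"dy": 0.24,"dz": 0,"rx": 0,"ry": 0,"rz": 0},{"claw": -0.38,"dx": 0,"dy": 0.3,"dz": 0,"rx": 0,"ry": 0,"rz": 0},{"claw": -0.38,"dx": 0,"dy": 0.35,"dz": 0,"rx": 0,"ry": 0,"rz": 0},{"claw": -0.38,"dx": 0,"dy": 0.35,"dz": 0,"rx": 0,"ry": 0,"rz": 0}]'

```text
time: 6.27
tool_pos: [0.5395, -0.1074, 0.0364]
eef_rot: [0.979, -0.204, -0.001, 0.001]
contact_force: [-0.8, -0.1, 0.3]
width: 0.0599
```

```bash
python3 look.py 6;  python3 - <<'E'
from h import *
from plant import manip
s=manip.sense();r=R.from_quat(s["eef_rot"]);print("to master",r.inv().apply([.491,-.2197,.036]-s["tool_pos"])*100)
e=dict(np.load("side_l.npz"));crop(e,290,310,60,45,6,"pics/z6.png")
E
```

```text
{'time': 6.2667, 'tool_pos': [0.5395, -0.1074, 0.0364], 'eef_rot': [0.9789, -0.2044, -0.0006, 0.0008], 'contact_force': [-0.8381, -0.0799, 0.3045], 'width': 0.0599}
a -23.58
to master [ 0.04977851 12.23454768  0.05459842]
```

View pics/z6.png

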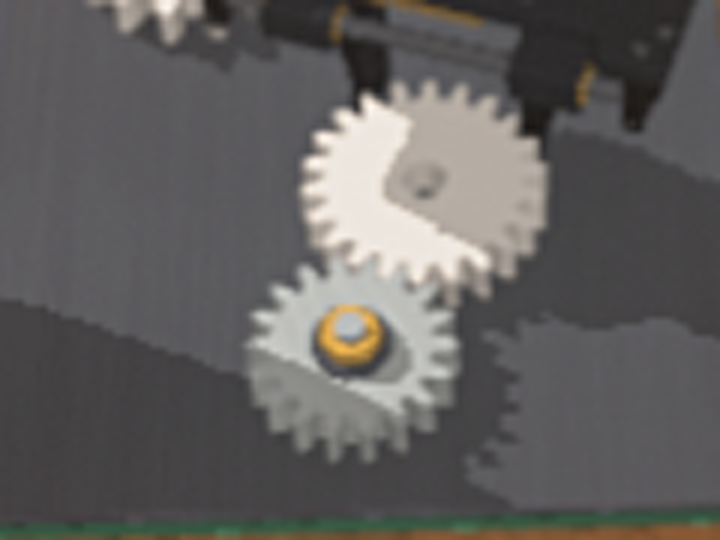

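Run:
```python
from h import *
e=dict(np.load("side_l.npz"))
P=ray(e,(424/6+230-.4,180/6+265-.4),.05)[0];N=ray(e,(350/6+230-.4,326/6+265-.4),.065)[0]
print(P,N,np.linalg.norm(P[:2]-N[:2]),np.linalg.norm(P[:2]-[.491,-.2197]))
```

```text
[ 0.52461937 -0.14544443  0.05      ] [ 0.49078493 -0.2180576   0.065     ] 0.08010894055583458 0.08151166929668466
```

>>> jog_arm --increments '[{"claw": -0.38,"dx": 0,"dy": 0.08,"dz": 0,"rx": 0,"ry": 0,"rz": 0},{"claw": -0.38,"dx": 0,"dy": 0.12,"dz": 0,"rx": 0,"ry": 0,"rz": 0},{"claw": -0.38,"dx": 0,"dy": 0.15,"dz": 0,"rx": 0,"ry": 0,"rz": 0},{"claw": -0.38,"dx": 0,"dy": 0.15,"dz": 0,"rx": 0,"ry": 0,"rz": 0}]'

```text
time: 6.7
tool_pos: [0.5391, -0.1083, 0.0364]
eef_rot: [0.979, -0.204, -0.001, 0.001]
contact_force: [1.3, 2.6, -0.4]
width: 0.0601
```

>>> jog_arm --increments '[{"claw": -0.38,"dx": 0,"dy": 0.1,"dz": 0,"rx": 0,"ry": 0,"rz": 0},{"claw": -0.38,"dx": 0,"dy": 0.12,"dz": 0,"rx": 0,"ry": 0,"rz": 0},{"claw": -0.38,"dx": 0,"dy": 0.12,"dz": 0,"rx": 0,"ry": 0,"rz": 0}]'

```text
time: 6.95
tool_pos: [0.539, -0.1084, 0.0364]
eef_rot: [0.979, -0.204, -0.0, -0.0]
contact_force: [2.0, 5.5, -0.8]
width: 0.0599
```

```bash
python3 look.py 7;  python3 - <<'E'
from h import *
from plant import manip
e=dict(np.load("side_l.npz"));crop(e,290,310,60,45,6,"pics/z7.png")
E
```

```text
{'time': 6.95, 'tool_pos': [0.539, -0.1084, 0.0364], 'eef_rot': [0.979, -0.2038, -0.0004, -0.0], 'contact_force': [1.976, 5.5288, -0.7669], 'width': 0.0599}
a -23.51
```

View pics/z7.png

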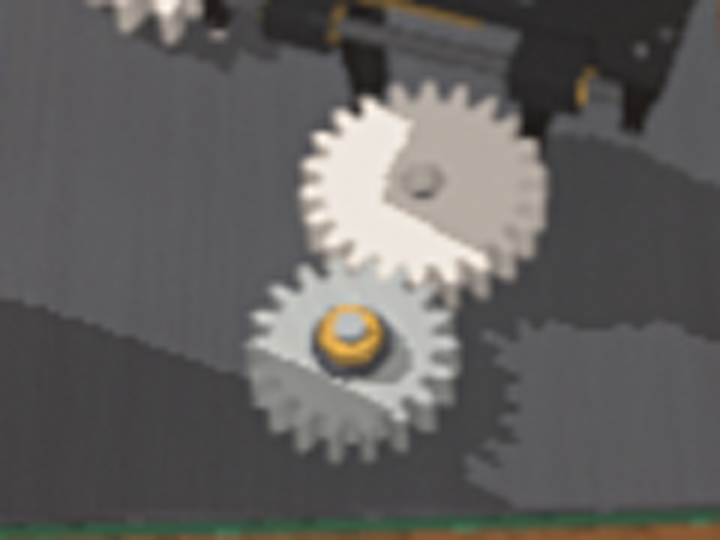

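The teeth are interlocked: the bore is at about (421,182) and the nut at (350,326), roughly 80 mm apart, and the last push moved only 0.1 mm while the force rose to 6 N. Now I'll back away and lift.

>>> jog_arm --increments '[{"claw": -0.38,"dx": 0,"dy": -0.5,"dz": 0,"rx": 0,"ry": 0,"rz": 0},{"claw": -0.38,"dx": 0,"dy": -1.2,"dz": 0,"rx": 0,"ry": 0,"rz": 0},{"claw": -0.38,"dx": 0,"dy": -2.4,"dz": 0,"rx": 0,"ry": 0,"rz": 0},{"claw": -0.38,"dx": 0,"dy": -3.5,"dz": 0,"rx": 0,"ry": 0,"rz": 0},{"claw": -0.38,"dx": 0,"dy": -3.5,"dz": 0,"rx": 0,"ry": 0,"rz": 0},{"claw": -0.38,"dx": 0,"dy": -3.5,"dz": -4,"rx": 0,"ry": 0,"rz": 0},{"claw": -0.38,"dx": 0,"dy": -3.5,"dz": -8,"rx": 0,"ry": 0,"rz": 0},{"claw": -0.38,"dx": 0,"dy": -3.5,"dz": -8,"rx": 0,"ry": 0,"rz": 0},{"claw": -0.38,"dx": 0,"dy": -3.5,"dz": -8,"rx": 0,"ry": 0,"rz": 0}]'

```text
time: 7.8
tool_pos: [0.5547, -0.0763, 0.1187]
eef_rot: [0.979, -0.204, 0.002, -0.001]
contact_force: [-0.2, -0.8, -1.3]
width: 0.0603
```

```bash
python3 look.py 8;  python3 - <<'E'
from h import *
from plant import manip
e=dict(np.load("side_l.npz"));crop(e,290,300,65,50,6,"pics/z8.png")
go(manip.sense(),[.4257,-.067,.115],-10.5)
E
```

```text
{'time': 7.8, 'tool_pos': [0.5547, -0.0763, 0.1187], 'eef_rot': [0.9791, -0.2036, 0.0017, -0.0006], 'contact_force': [-0.2231, -0.7525, -1.2862], 'width': 0.0603}
a -23.49
d cm [-12.01   4.24   0.11] rotvec [ 0.     0.001 -0.227]
```

View pics/z8.png

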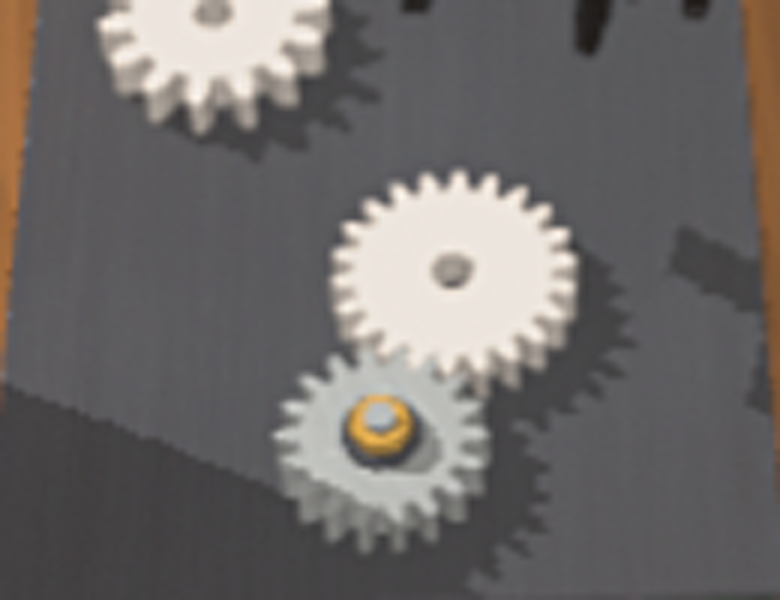

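Gear22 sits fully in mesh with the fingers clear (bore at (453,269), nut at (380,416) in this crop). Gear14 is next.

>>> jog_arm --increments '[{"claw": -0.38,"dx": -4,"dy": 1.4,"dz": 0,"rx": 0,"ry": 0,"rz": -0.1},{"claw": -0.38,"dx": -8,"dy": 2.8,"dz": 0,"rx": 0,"ry": 0,"rz": -0.2},{"claw": -0.38,"dx": -12,"dy": 4.2,"dz": 0,"rx": 0,"ry": 0,"rz": -0.227},{"claw": -0.38,"dx": -12,"dy": 4.2,"dz": 0,"rx": 0,"ry": 0,"rz": -0.227},{"claw": -0.38,"dx": -12,"dy": 4.2,"dz": 0,"rx": 0,"ry": 0,"rz": -0.227},{"claw": -0.38,"dx": -12,"dy": 4.2,"dz": 0,"rx": 0,"ry": 0,"rz": -0.227}]'

```text
time: 8.4
tool_pos: [0.4259, -0.0664, 0.1158]
eef_rot: [0.996, -0.091, -0.001, -0.0]
contact_force: [1.0, -0.2, 0.8]
width: 0.06
```

```bash
python3 look.py 9;  python3 - <<'E'
from h import *
from plant import manip
go(manip.sense(),[.4257,-.067,.036],-10.5)
E
```

```text
{'time': 8.4, 'tool_pos': [0.4259, -0.0664, 0.1158], 'eef_rot': [0.9958, -0.0913, -0.0006, -0.0003], 'contact_force': [0.9716, -0.172, 0.8079], 'width': 0.06}
a -10.47
d cm [-0.09  0.03  8.  ] rotvec [0.001 0.001 0.   ]
```

View pics/side9.png

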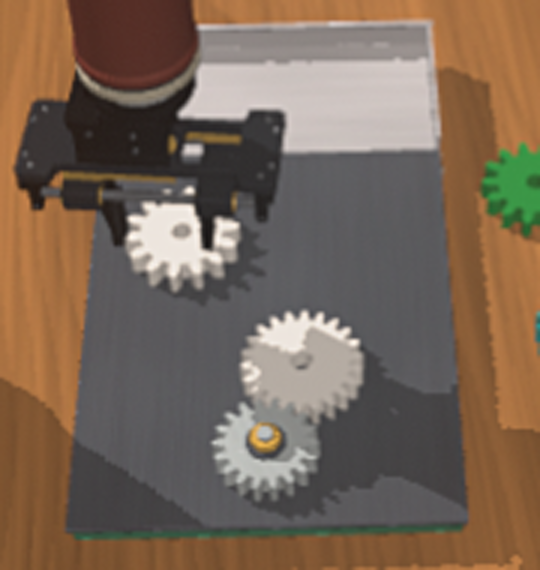

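>>> jog_arm --increments '[{"claw": -0.38,"dx": -0.1,"dy": 0,"dz": 4,"rx": 0,"ry": 0,"rz": 0},{"claw": -0.38,"dx": -0.1,"dy": 0,"dz": 6.5,"rx": 0,"ry": 0,"rz": 0},{"claw": -0.38,"dx": -0.1,"dy": 0,"dz": 8,"rx": 0,"ry": 0,"rz": 0},{"claw": -0.38,"dx": -0.1,"dy": 0,"dz": 8,"rx": 0,"ry": 0,"rz": 0},{"claw": -0.38,"dx": -0.1,"dy": 0,"dz": 8,"rx": 0,"ry": 0,"rz": 0},{"claw": -0.38,"dx": -0.1,"dy": -0.6,"dz": 8,"rx": 0,"ry": 0,"rz": 0},{"claw": -0.38,"dx": -0.1,"dy": -1.1,"dz": 8,"rx": 0,"ry": 0,"rz": 0},{"claw": -0.38,"dx": -0.1,"dy": -1.6,"dz": 8,"rx": 0,"ry": 0,"rz": 0},{"claw": -0.38,"dx": -0.1,"dy": -2.1,"dz": 8,"rx": 0,"ry": 0,"rz": 0},{"claw": -0.38,"dx": -0.1,"dy": -2.7,"dz": 8,"rx": 0,"ry": 0,"rz": 0},{"claw": -0.38,"dx": -0.1,"dy": -3.3,"dz": 8,"rx": 0,"ry": 0,"rz": 0},{"claw": -0.38,"dx": -0.1,"dy": -3.9,"dz": 8,"rx": 0,"ry": 0,"rz": 0},{"claw": -0.38,"dx": -0.1,"dy": -4.5,"dz": 8,"rx": 0,"ry": 0,"rz": 0},{"claw": -0.38,"dx": -0.1,"dy": -5.1,"dz": 8,"rx": 0,"ry": 0,"rz": 0},{"claw": -0.38,"dx": -0.1,"dy": -5.7,"dz": 8,"rx": 0,"ry": 0,"rz": 0},{"claw": -0.38,"dx": -0.1,"dy": -6.2,"dz": 8,"rx": 0,"ry": 0,"rz": 0},{"claw": -0.38,"dx": -0.1,"dy": -6.6,"dz": 8,"rx": 0,"ry": 0,"rz": 0},{"claw": -0.38,"dx": -0.1,"dy": -7,"dz": 8,"rx": 0,"ry": 0,"rz": 0},{"claw": -0.38,"dx": -0.1,"dy": -7,"dz": 8,"rx": 0,"ry": 0,"rz": 0}]'

```text
time: 10.08
tool_pos: [0.4386, 0.003, 0.0359]
eef_rot: [0.996, -0.091, -0.001, 0.0]
contact_force: [-0.2, -0.0, 0.6]
width: 0.0601
```

```bash
python3 look.py 10
```

```text
{'time': 10.0833, 'tool_pos': [0.4386, 0.003, 0.0359], 'eef_rot': [0.9958, -0.091, -0.0007, 0.0003], 'contact_force': [-0.2183, -0.0174, 0.6352], 'width': 0.0601}
a -10.44
```

View pics/side10.png

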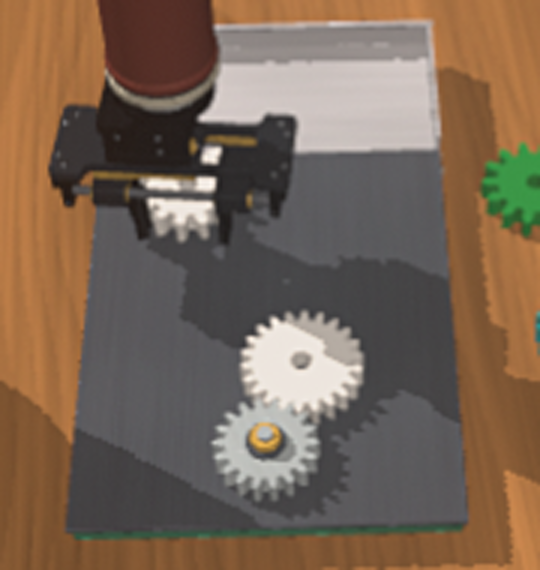

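View pics/top10.png

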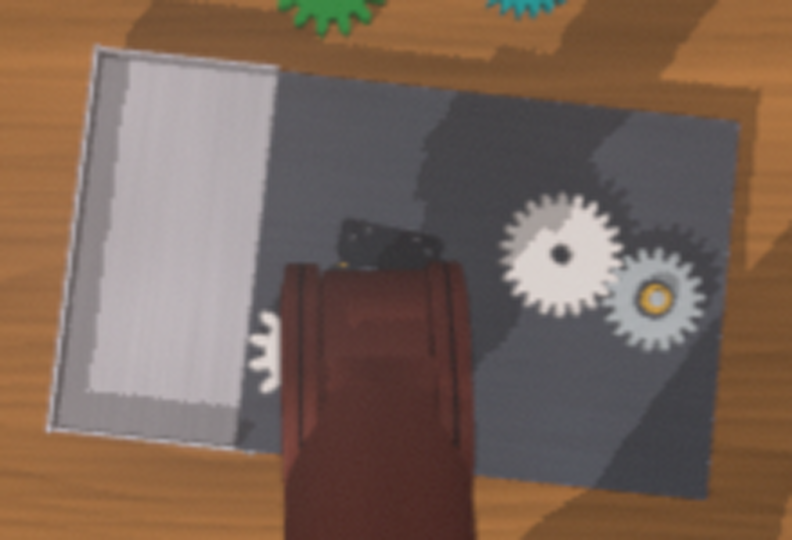

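The nested gear14's leading edge is at the tray edge, at about (250,350) in the top crop, and gear22 is still in mesh. I'll keep pushing.

>>> jog_arm --increments '[{"claw": -0.38,"dx": 0,"dy": -0.5,"dz": 0,"rx": 0,"ry": 0,"rz": 0},{"claw": -0.38,"dx": 0,"dy": -1,"dz": 0,"rx": 0,"ry": 0,"rz": 0},{"claw": -0.38,"dx": 0,"dy": -1.5,"dz": 0,"rx": 0,"ry": 0,"rz": 0},{"claw": -0.38,"dx": 0,"dy": -2,"dz": 0,"rx": 0,"ry": 0,"rz": 0},{"claw": -0.38,"dx": 0,"dy": -2.5,"dz": 0,"rx": 0,"ry": 0,"rz": 0},{"claw": -0.38,"dx": 0,"dy": -3,"dz": 0,"rx": 0,"ry": 0,"rz": 0},{"claw": -0.38,"dx": 0,"dy": -3.5,"dz": 0,"rx": 0,"ry": 0,"rz": 0},{"claw": -0.38,"dx": 0,"dy": -4,"dz": 0,"rx": 0,"ry": 0,"rz": 0},{"claw": -0.38,"dx": 0,"dy": -4.5,"dz": 0,"rx": 0,"ry": 0,"rz": 0},{"claw": -0.38,"dx": 0,"dy": -5,"dz": 0,"rx": 0,"ry": 0,"rz": 0},{"claw": -0.38,"dx": 0,"dy": -5.5,"dz": 0,"rx": 0,"ry": 0,"rz": 0},{"claw": -0.38,"dx": 0,"dy": -6,"dz": 0,"rx": 0,"ry": 0,"rz": 0},{"claw": -0.38,"dx": 0,"dy": -6.5,"dz": 0,"rx": 0,"ry": 0,"rz": 0},{"claw": -0.38,"dx": 0,"dy": -7,"dz": 0,"rx": 0,"ry": 0,"rz": 0},{"claw": -0.38,"dx": 0,"dy": -7.4,"dz": 0,"rx": 0,"ry": 0,"rz": 0},{"claw": -0.38,"dx": 0,"dy": -7.8,"dz": 0,"rx": 0,"ry": 0,"rz": 0},{"claw": -0.38,"dx": 0,"dy": -8,"dz": 0,"rx": 0,"ry": 0,"rz": 0},{"claw": -0.38,"dx": 0,"dy": -8,"dz": 0,"rx": 0,"ry": 0,"rz": 0}]'

```text
time: 11.68
tool_pos: [0.4531, 0.0814, 0.0358]
eef_rot: [0.996, -0.091, -0.001, 0.0]
contact_force: [-0.7, -0.3, 0.3]
width: 0.0598
```

```bash
python3 look.py 11
```

```text
{'time': 11.6833, 'tool_pos': [0.4531, 0.0814, 0.0358], 'eef_rot': [0.9958, -0.091, -0.0007, 0.0004], 'contact_force': [-0.6959, -0.3417, 0.3087], 'width': 0.0598}
a -10.44
```

View pics/side11.png

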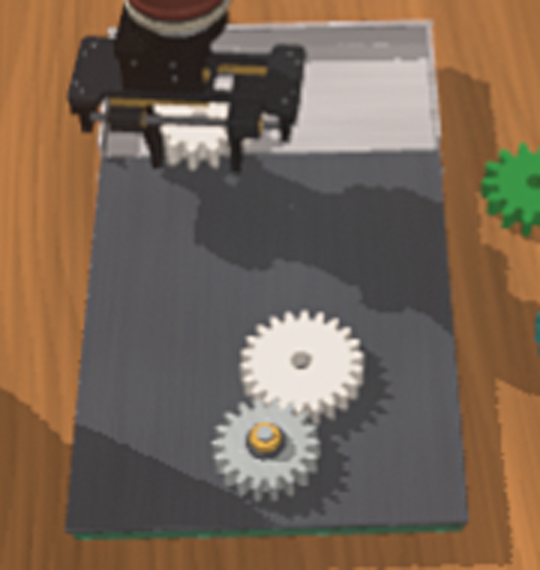

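View pics/top11.png

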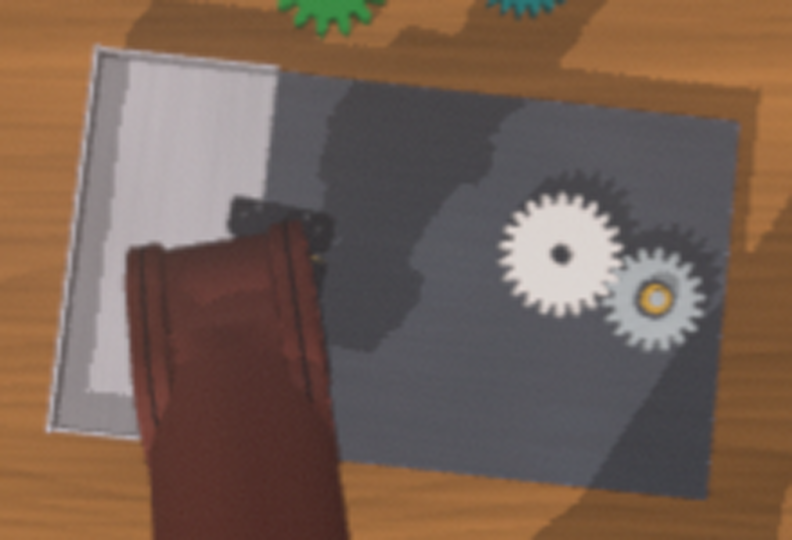

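>>> jog_arm --increments '[{"claw": -0.38,"dx": 0,"dy": -0.5,"dz": 0,"rx": 0,"ry": 0,"rz": 0},{"claw": -0.38,"dx": 0,"dy": -1,"dz": 0,"rx": 0,"ry": 0,"rz": 0},{"claw": -0.38,"dx": 0,"dy": -1.5,"dz": 0,"rx": 0,"ry": 0,"rz": 0},{"claw": -0.38,"dx": 0,"dy": -2,"dz": 0,"rx": 0,"ry": 0,"rz": 0},{"claw": -0.38,"dx": 0,"dy": -2.5,"dz": 0,"rx": 0,"ry": 0,"rz": 0},{"claw": -0.38,"dx": 0,"dy": -2.9,"dz": 0,"rx": 0,"ry": 0,"rz": 0},{"claw": -0.38,"dx": 0,"dy": -3.3,"dz": 0,"rx": 0,"ry": 0,"rz": 0},{"claw": -0.38,"dx": 0,"dy": -3.3,"dz": 0,"rx": 0,"ry": 0,"rz": 0},{"claw": -0.38,"dx": 0,"dy": -3.3,"dz": 0,"rx": 0,"ry": 0,"rz": 0}]'

```text
time: 12.53
tool_pos: [0.459, 0.1134, 0.0357]
eef_rot: [0.996, -0.091, -0.001, 0.001]
contact_force: [-0.2, -0.3, -0.2]
width: 0.0603
```

```bash
python3 look.py 12
```

```text
{'time': 12.5333, 'tool_pos': [0.459, 0.1134, 0.0357], 'eef_rot': [0.9958, -0.0911, -0.0008, 0.0005], 'contact_force': [-0.1557, -0.2629, -0.1791], 'width': 0.0603}
a -10.46
```

View pics/side12.png

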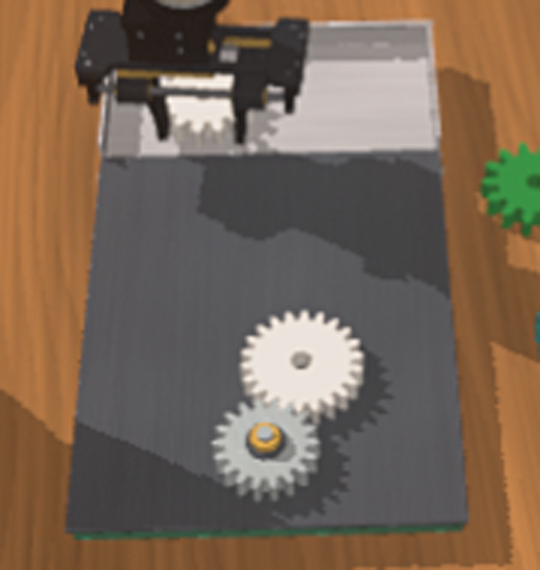

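View pics/top12.png

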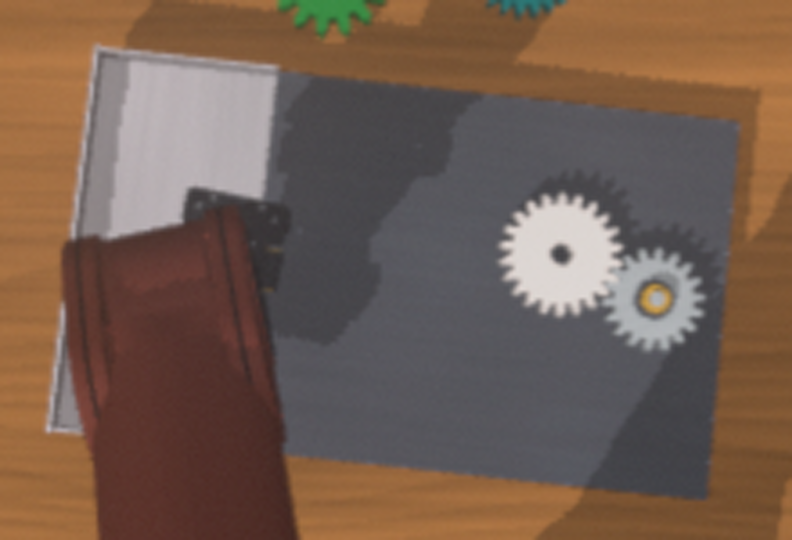

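>>> jog_arm --increments '[{"claw": -0.38,"dx": 0,"dy": 0.5,"dz": 0,"rx": 0,"ry": 0,"rz": 0},{"claw": -0.38,"dx": 0,"dy": 1.5,"dz": 0,"rx": 0,"ry": 0,"rz": 0},{"claw": -0.38,"dx": 0,"dy": 2,"dz": -1,"rx": 0,"ry": 0,"rz": 0},{"claw": -0.38,"dx": 0,"dy": 2,"dz": -5,"rx": 0,"ry": 0,"rz": 0},{"claw": -0.38,"dx": 0,"dy": 2,"dz": -9,"rx": 0,"ry": 0,"rz": 0},{"claw": -0.38,"dx": 0,"dy": 2,"dz": -13,"rx": 0,"ry": 0,"rz": 0},{"claw": -0.38,"dx": 0,"dy": 2,"dz": -17,"rx": 0,"ry": 0,"rz": 0},{"claw": -0.38,"dx": 0,"dy": -2,"dz": -19,"rx": 0,"ry": 0,"rz": 0},{"claw": -0.38,"dx": 0,"dy": -30,"dz": -20,"rx": 0,"ry": 0,"rz": 0},{"claw": -0.38,"dx": 0,"dy": -30,"dz": -20,"rx": 0,"ry": 0,"rz": 0},{"claw": -0.38,"dx": 0,"dy": -30,"dz": -20,"rx": 0,"ry": 0,"rz": 0},{"claw": -0.38,"dx": 0,"dy": -30,"dz": -20,"rx": 0,"ry": 0,"rz": 0},{"claw": -0.38,"dx": 0,"dy": -30,"dz": -20,"rx": 0,"ry": 0,"rz": 0},{"claw": -0.38,"dx": 0,"dy": -30,"dz": -20,"rx": 0,"ry": 0,"rz": 0},{"claw": -0.38,"dx": 0,"dy": -30,"dz": -20,"rx": 0,"ry": 0,"rz": 0},{"claw": -0.38,"dx": 0,"dy": -30,"dz": -20,"rx": 0,"ry": 0,"rz": 0},{"claw": -0.38,"dx": 0,"dy": -30,"dz": -20,"rx": 0,"ry": 0,"rz": 0},{"claw": -0.38,"dx": 0,"dy": -30,"dz": -20,"rx": 0,"ry": 0,"rz": 0}]'

```text
time: 14.13
tool_pos: [0.5145, 0.4064, 0.2357]
eef_rot: [0.996, -0.092, -0.001, 0.001]
contact_force: [0.3, -0.3, 0.1]
width: 0.0598
```

```bash
python3 look.py 13
python3 - <<'E'
from h import *
d=dict(np.load("side_l.npz"));cv2.imwrite("pics/sidefull.png",d["color"][:,:,::-1])
E
```

```text
{'time': 14.1333, 'tool_pos': [0.5145, 0.4064, 0.2357], 'eef_rot': [0.9957, -0.0922, -0.0005, 0.0011], 'contact_force': [0.2757, -0.3366, 0.1461], 'width': 0.0598}
a -10.58
```

View pics/side13.png

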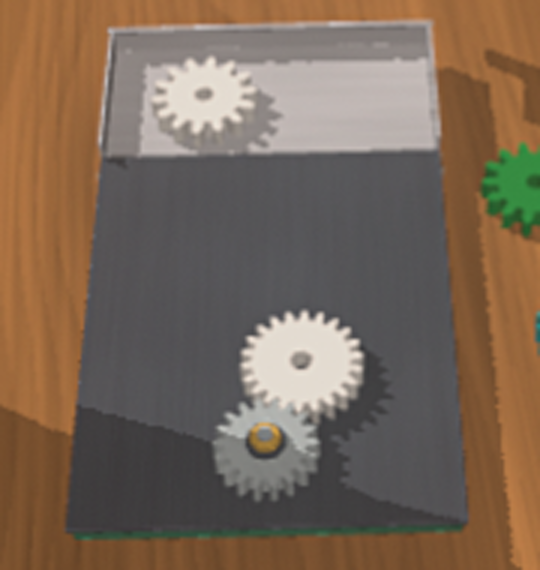

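View pics/top13.png

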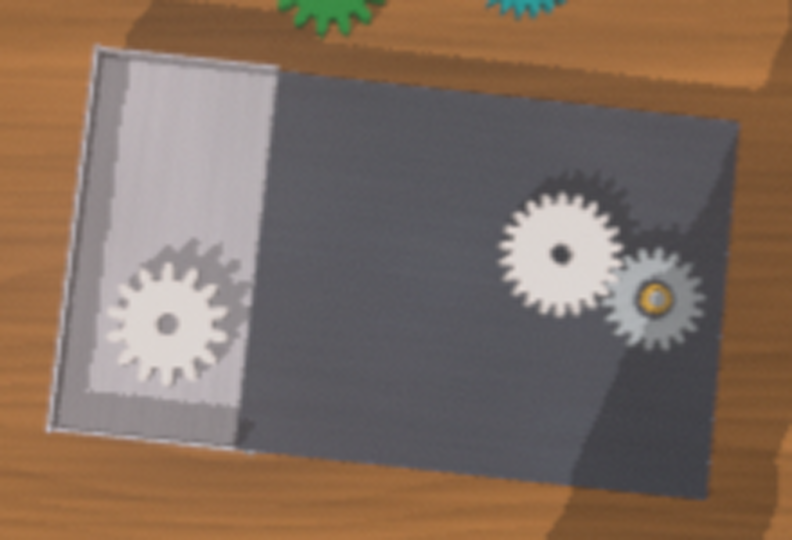

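View pics/sidefull.png

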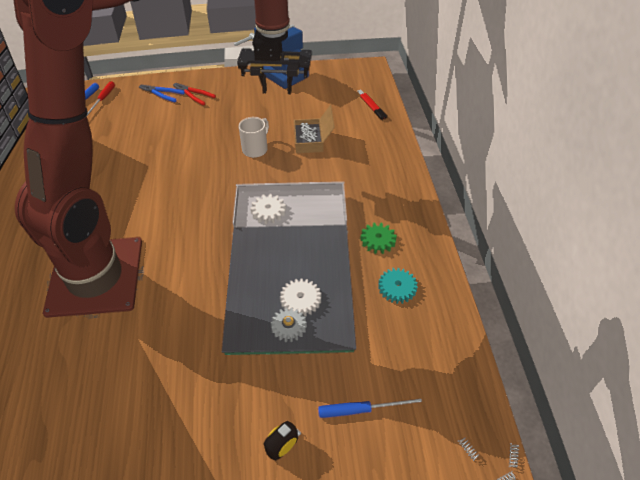

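Gear14 lies in the tray, bore at (168,323) in the top crop, and gear22 is meshed with the master, bore at (562,254) and nut at (656,298). Both bores can be seen, so I'll measure one last time.

Run:
```python
from h import *
d=dict(np.load("top_l.npz"));e=dict(np.load("side_l.npz"))
f=lambda x,y:(x/3.6+220-.36,y/3.6+185-.36)
g=lambda x,y:(x/3+200-.33,y/3+175-.33)
for n,r,a,m in(("top",d,f(562,254),f(656.5,298.5)),("side",e,g(301.5,360),g(266,435))):
    P=ray(r,a,.05)[0];N=ray(r,m,.065)[0];print(n,P,N,np.linalg.norm(P[:2]-N[:2]),np.linalg.norm(P[:2]-[.4912,-.2197]))
c=np.array([.502,-.095]);u=np.array([.082,.9966]);v=np.array([.9966,-.082])
for r,a in((d,f(168,323)),(e,g(204,94))):
    P=ray(r,a,.042)[0];print("g14",P,(P[:2]-c)@v,(P[:2]-c)@u)
```

```text
top [ 0.52438148 -0.14860345  0.05      ] [ 0.49092118 -0.21905147  0.065     ] 0.07799048646211182 0.07845845960731611
side [ 0.52437642 -0.14561625  0.05      ] [ 0.49153225 -0.22007581  0.065     ] 0.08138161130171642 0.08117313199540202
g14 [0.46417931 0.15470155 0.042     ] -0.05816762490932959 0.24575126943161446
g14 [0.46306222 0.15823628 0.042     ] -0.059570771275166655 0.24918237981679778
```

```bash
python3 -c "
from plant import manip
manip.close_job()"
```

```text
the job is handed in; nothing more can be done
```

Both gears are where you asked. I handed the job in with the arm clear of everything, about 14 s into the 48 s allowed; no verdict was reported.

- **22-tooth gear:** I pushed it up to the master first. It stopped against the master with the push force at about 6 N. In the final pictures the teeth interlock. The centres measure 78 mm apart in the top view and 81 mm in the side view. That averages about 80 mm, but the two views disagree by about 3 mm.
- **14-tooth gear:** I then slid it off the left end into the reject tray. Its centre is about 247 mm from the plate's middle, so it is fully past the plate's end with about 14 mm to spare. It looks flat on the tray floor in both views. I did not measure its height directly.
- **Everything else:** In the last side picture, the other things on the bench and both look-alike gears appear unmoved. The highest force I read was about 6 N.

My first move was refused because its rows lacked some keys, and nothing moved. I sent it again with all of them.

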